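# Put the thread winder into gear

## Task

The bench thread winder is out of gear. Pull its sprung selector knob straight up, turn it counter-clockwise (seen from above) past the edge of its notch, and let it snap fully down into the next notch round. Where exactly that notch lies differs from machine to machine, so feel for it and do not force the knob against the rim or the notch's walls; then let go, and leave the other things on the table alone.

Things in the scene. Friction and masses are not known exactly. Their poses are not given: they have to be found in the camera images.
- winder: bench thread winder, grey box, fixed to the table. Origin on the table directly under the selector's vertical axis; x and y along the box sides, z up (mm): box x -90..90, y -75..225, flat deck at z 60. Bobbin on a spindle at y 165 (radius 27, top z 165), wire guide at x 65, y 205 (top z 168)
- home_notch (a point): point on the deck in the home notch, 41 mm from the selector axis along winder +x. A steel rim 8 mm high, radius 34 to 48 mm, leads counter-clockwise from here without a gap to the gear notch and 26 degrees past it. Both notches are 11 mm wide. Behind home a 20 mm high block prevents turning clockwise
- gear_middle (a point): point on the deck 41 mm from the axis, 70 degrees counter-clockwise of home: middle of the range of the gear notch, which is cut in an adjustable rim piece (the gate) set by hand on each machine: notch 58 to 82 degrees from home, 30 degrees beyond it a 20 mm high end block on the gate. Loading the gate with over 30 N, pressing down or (about 1.2 N m at the knob) turning, is forcing it
- knob_grip (a point): on the axis of the selector knob, 12 mm below its top, 42 mm above the deck when down. The knob is a black bar 70 mm long (own x), 16 wide (y), 36 tall, flat sided, its underside 18 mm above the deck, on a neck of 16 mm radius. Spring and weight draw it down with 7 N when down, 12 N fully up; travel 12 mm. Starts down in the home notch, its x along winder x; turns freely when up
- knob_nose (a point): end of the bar on the tooth side, 35 mm from knob_grip along the knob's own x (same axes). Below it a steel tooth 8 mm wide and 8 tall reaches to radius 47 mm, underside 1 mm above the deck when down: it clears the rim when raised over 7 mm. Play in a notch 1.5 mm (2 degrees) each side. Set down elsewhere, the tooth rides on the rim with the knob 7 mm high, and the spring drops it into the notch when turned over it
- thread_center (a point): bystander: centre of a loose white thread spool, 34 mm across, 52 mm tall, standing
- tub_center (a point): bystander: centre of a loose closed clear tub of dark beads, 112 by 82 by 52 mm tall
- phone_center (a point): bystander: centre of a loose phone lying flat, 72 by 150 by 9 mm

How it is judged:
On the way, in this order (a step that is already met when the one before it is completed fails the run):
1. the knob is pulled up clear of the rim while still at the home notch (z of knob_grip in the frame of winder above 0.1092 m and angle between the x axis of knob_nose and the x axis of winder, either way round below 0.2 rad), for 0.05 s.
2. the raised knob is turned well away from home (z of knob_grip in the frame of winder above 0.1075 m and angle between the x axis of knob_nose and the x axis of winder, either way round above 0.45 rad), for 0.05 s.
At the end, for the whole second after the job is handed in: the knob is fully down (within 1.5 mm) in the gear notch (58 to 82 degrees round), more than 49 degrees from home, at rest and released (z of knob_grip in the frame of winder below 0.1035 m and angle between the x axis of knob_nose and the x axis of winder, either way round above 0.85 rad and linear speed of knob below 0.01 m/s); the robot touches nothing.
It fails at once if the knob was forced against the gate: its rim, notch walls or end block (more than 30 N) (contact force between knob and gate above 30 N).
It fails at once if the loose thread spool was moved more than 15 mm (distance of thread_center from where it was at the start of the episode above 0.015 m).
It fails at once if the bead tub was moved more than 15 mm (distance of tub_center from where it was at the start of the episode above 0.015 m).
It fails at once if the phone was moved more than 15 mm (distance of phone_center from where it was at the start of the episode above 0.015 m).
It also fails if it takes over 53 s, if anything falls off the work surface, if the arm or the gripper's body presses on something with over 40 N, if the wrist force passes 120 N, or if a joint passes its speed limit or range.

## Robot

A 7-joint arm with a two-finger parallel gripper is mounted at the origin on the work surface. World frame = base frame: x ahead of the robot, y to its left, z up, the work surface at z = 0. Lengths are in m, angles in rad, forces in N, time in s.
With the tool pointing down it reaches from about 0.35 to 0.9 m from the base axis. Payload 19.9 kg.
Tool frame: the origin (TCP) lies on the centre line of the jaws, within the pads' length; the fingertips stand 11 mm ahead of it and the grasp point (between the pads) lies 8 mm behind it; z points along the fingers, x is the direction in which the jaws open and shut, and the axes are right-handed (so a half turn about z gives the same grasp; the last joint's range is limited). The gripper opens to 85 mm and grips with 20 to 120 N. Pads are 22 mm wide; open, the fingers measure 114 mm over their backs; the gripper's body (76 mm by 85 mm) begins 54 mm behind the grasp point. The pads swing forward as they close: fully open they stand 13 mm farther back than shut.
Start: joints at [1.161, 0.417, -0.01, 1.614, 0.005, 1.111, -0.053], TCP at [0.225, -0.583, 0.242] pointing down, gripper open.
Joint ranges: [-2.81, 2.81], [-0.39, 2.02], [-1.27, 1.25], [0.06, 2.57], [-1.19, 4.33], [0.19, 2], [-2.82, 2.82]. Speed limits (rad/s): [1.89, 1.89, 2.39, 2.39, 3.01, 3.01, 3.01].

## Interface

Orientations are given as a unit quaternion [w, x, y, z].
In Python, from workcell import manip, cams gives the robot as it stands.
- The arm moves only by the tool step_arm, never from a script. Its argument "moves" is text: rows parted by semicolons, each of 7 numbers parted by spaces: the turn, a rotation vector about the world's x, y, z in rad, then the shift along the world's x, y, z in cm, then the opening, from -1 (shut) to 1 (fully open). A call has 1 to 10 rows; each row is the pose to reach, as a shift and turn from the pose commanded when the call began; what a row does not reach only later rows make up. A row lasts 1/10 s, in which the tool goes at most 50 mm and 8.59 degrees, less where a joint would pass 70% of its speed; a pose out of reach is approached as far as the arm can. A call with a gripper value outside its range is refused whole. The fingers move at their own pace and stop on an object; "force" is the grip in N (left out, the last holds). Time passes only in rows, so rows that repeat a pose let the fingers close. It gives the time, the measured TCP pose, the force and the opening at its end, in the units of the state.
- manip.sense(): the state, without advancing time (a new reading comes with each control period).
- cams.grab_frame(name): name is "scene" or "side" or "wrist"; returns the picture (420x560x3 uint8, blue, green, red); there is no depth.
- cams.calibration(name): a dict with "fx", "fy", "cx", "cy" (pixels), "distortion" ([k1, k2, p1, p2, k3] as OpenCV has them; the pictures are not rectified), "world_from_camera" (4x4, takes a point from camera to world coordinates); the wrist camera has in their place "tool_from_camera" (4x4, takes a point from camera to tool coordinates, whose origin is the TCP and whose axes are the tool frame's). Camera axes: x right, y down, z forward; pixel columns grow to the right and rows downward; lengths in m; the calibration is good to about 2 mm. A picture is of the moment at which its call begins: read the wrist's pose just before it. calibration takes no time and is no camera call.
- manip.hand_in(): hands the job in, once; it reports no verdict.
Trained networks look in the newest picture that a camera, given by its name, has taken for a name from the list of things; names that differ only in an ending like _2 or _b are one class to them, and where a whole thing is asked for, a point or a joint stands for the part that bears it (a point fixed in the world has none). Each returns a list of dicts, best first, with "confidence" (0 to 1); they miss things now and then, are a little off and sometimes report something else, mostly with a low value. They report only what shows in the picture. A call takes as long as a camera call.
- cams.trace(label, camera): "region" (420x560 bool, what is visible of it) and "location" ([column, row] in pixels, amid what is visible of it).
- cams.pinpoint(label, camera): "location" ([column, row] in pixels: a listed point, or the origin of a listed thing).
The state is a dict: "t": time; "joint_positions": joint angles; "dq": joint speeds; "effort": joint torques, N m; "tcp_pos": TCP position; "eef_rot": TCP orientation; "ft_force": force on the tool from outside, world axes, zero at the start; "ft_torque": the same for the moment, N m; "gripper_width": opening from 0.0 (shut) to 1.0 (fully open).
Only numpy, scipy, OpenCV 4.12 (cv2) and the standard library are available. Lean on these libraries where they do the work, as an engineer would, in place of code of your own. Each camera call takes 0.05 s, during which the arm holds its last target.

## Working session

There is one attempt and no reset: what is moved stays moved. The work goes in short steps, Python scripts to look and compute and a tool call to move; the robot and the scene stay as the last step left them, time stands still between calls to the robot, and variables do not carry over. Pictures are saved under pics/ and viewed, and the job is handed in when it is done.

Besides the shell and the picture viewer there is one more tool, called after "Request:" in YAML: its name, and indented under it one key for each argument. step_arm: Moves the arm, as the interface text tells. Its arguments: {"type":"object","properties":{"moves":{"type":"string"},"force":{"type":"number"}},"required":["moves"]}

```bash
mkdir -p pics; ls; cat > h.py <<'E'
import numpy as np, cv2
from workcell import manip, cams
from scipy.spatial.transform import Rotation as R
def ray(cam,px,T=None):
    c=cams.calibration(cam)
    K=np.array([[c['fx'],0,c['cx']],[0,c['fy'],c['cy']],[0,0,1.]])
    p=cv2.undistortPoints(np.array([[px]],float),K,np.array(c['distortion'],float))[0,0]
    if T is None: T=np.array(c['world_from_camera'])
    d=T[:3,:3]@np.array([p[0],p[1],1.]); return T[:3,3],d/np.linalg.norm(d)
def atz(o,d,z): return o+d*(z-o[2])/d[2]
def tri(rs):
    A=np.zeros((3,3));b=np.zeros(3)
    for o,d in rs:
        P=np.eye(3)-np.outer(d,d);A+=P;b+=P@o
    x=np.linalg.solve(A,b); return x,[np.linalg.norm((np.eye(3)-np.outer(d,d))@(x-o)) for o,d in rs]
def wristT():
    s=manip.sense();c=cams.calibration('wrist')
    q=s['eef_rot'];T=np.eye(4);T[:3,:3]=R.from_quat([q[1],q[2],q[3],q[0]]).as_matrix();T[:3,3]=s['tcp_pos']
    return T@np.array(c['tool_from_camera'])
E
python3 - <<'E'
from h import *
print(manip.sense())
for n in ['scene','side']:
    im=cams.grab_frame(n); cv2.imwrite(f'pics/{n}0.png',im)
    for l in ['winder','home_notch','gear_middle','knob_grip','knob_nose','thread_center','tub_center','phone_center']:
        for r in cams.pinpoint(l,n)[:1]:
            o,d=ray(n,r['location']); z={'winder':0,'home_notch':.06,'gear_middle':.06,'knob_grip':.102,'knob_nose':.102,'thread_center':.026,'tub_center':.026,'phone_center':.005}[l]
            print(n,l,np.round(r['location'],1),round(r['confidence'],2),np.round(atz(o,d,z),4))
print(manip.sense()['t'])
E
```

```text
pics
{'t': 0.0, 'joint_positions': array([ 1.16052362,  0.41796709, -0.01027169,  1.61419744,  0.00471113,
        1.11066438, -0.05299254]), 'dq': array([-0.00029458, -0.00141401,  0.0009483 ,  0.00187896, -0.0010465 ,
       -0.00057323, -0.00011481]), 'effort': array([ 1.42247642e-03, -8.64427114e+01,  6.79871310e-01, -4.34887862e+01,
        1.91657053e-02,  7.37594994e-03,  2.69657278e-05]), 'tcp_pos': array([ 0.22514435, -0.58267984,  0.24165492]), 'eef_rot': array([-2.94763337e-04,  8.24761505e-01, -5.65480408e-01, -5.30268762e-04]), 'ft_force': array([-0.30437795,  0.29179314, -0.29707275]), 'ft_torque': array([ 0.06822436, -0.00674724,  0.0001661 ]), 'gripper_width': 1.001750230647809}
scene winder [239.9 251.4] 0.61 [ 0.5551 -0.0902  0.    ]
scene home_notch [256.  233.7] 0.75 [ 0.5996 -0.0987  0.06  ]
scene gear_middle [263.  215.6] 0.89 [ 0.5761 -0.0448  0.06  ]
scene knob_grip [240.3 203.5] 0.78 [ 0.561  -0.0888  0.102 ]
scene knob_nose [251.8 211.6] 0.95 [ 0.5931 -0.0995  0.102 ]
scene thread_center [190.6 214.3] 0.87 [ 0.4226 -0.0734  0.026 ]
scene tub_center [183.2 312. ] 0.95 [ 0.5994 -0.2804  0.026 ]
scene phone_center [313.7 306.3] 0.77 [ 0.7413 -0.1466  0.005 ]
side winder [312.  246.7] 0.84 [ 0.5718 -0.0857  0.    ]
side home_notch [299.2 213. ] 0.62 [ 0.6036 -0.0989  0.06  ]
side gear_middle [306.  222.3] 0.91 [ 0.5801 -0.0727  0.06  ]
side knob_grip [319.4 194.8] 0.88 [ 0.5678 -0.1075  0.102 ]
side knob_nose [301.3 195.3] 0.71 [ 0.5978 -0.0933  0.102 ]
side thread_center [393.4 250.3] 0.59 [ 0.4218 -0.0945  0.026 ]
side tub_center [329.7 191.6] 0.7 [ 0.5955 -0.2618  0.026 ]
side phone_center [248.8 212. ] 0.72 [ 0.7362 -0.1491  0.005 ]
0.9
```

View pics/scene0.png

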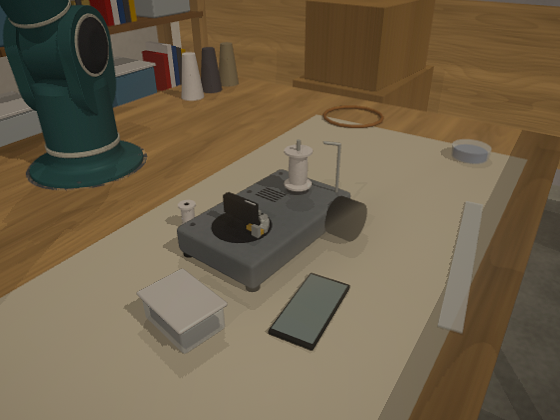

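View pics/side0.png

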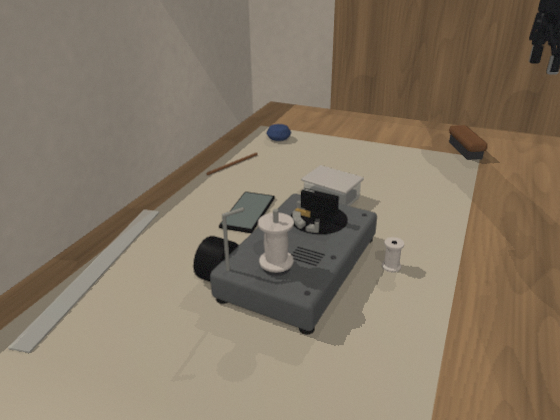

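```bash
python3 - <<'E'
from h import *
P={'winder':([239.9,251.4],[312,246.7]),'home':([256,233.7],[299.2,213]),'gear':([263,215.6],[306,222.3]),'grip':([240.3,203.5],[319.4,194.8]),'nose':([251.8,211.6],[301.3,195.3])}
for k,(a,b) in P.items(): x,e=tri([ray('scene',a),ray('side',b)]);print(k,x.round(4),np.round(e,4))
s=manip.sense();q=s['eef_rot'];print(R.from_quat([q[1],q[2],q[3],q[0]]).as_matrix().round(3))
print(cams.calibration('wrist')['tool_from_camera'],cams.calibration('wrist')['fx'])
for n in ['scene','side']: print(np.array(cams.calibration(n)['world_from_camera'])[:3,3])
E
```

```text
winder [ 0.5651 -0.0901  0.0016] [0.0082 0.0082]
home [ 0.6019 -0.0992  0.0607] [0.0017 0.0017]
gear [ 0.579  -0.0564  0.0683] [0.0046 0.0046]
grip [ 0.5655 -0.0963  0.1076] [0.0014 0.0014]
nose [ 0.596  -0.0978  0.1011] [0.0034 0.0034]
[[ 0.361 -0.933 -0.   ]
 [-0.933 -0.361  0.   ]
 [-0.     0.    -1.   ]]
[[ 9.99999973e-01  5.26936860e-05  2.24966176e-04  7.47279493e-04]
 [-1.22779922e-04  9.45991435e-01  3.24191594e-01 -8.43263576e-02]
 [-1.95733225e-04 -3.24191613e-01  9.45991416e-01 -1.32820982e-01]
 [ 0.00000000e+00  0.00000000e+00  0.00000000e+00  1.00000000e+00]] 354.1981440955369
[ 0.98972927 -0.61594535  0.49711234]
[0.31637699 0.65493368 0.54023221]
```

Scene view: winder in the middle, its knob at about (240,205), bobbin toward +y, tub at (183,310), spool at (188,212) and phone at (312,308). The side view agrees. Next I'll move the wrist camera over the knob.

Request:
step_arm:
  moves: "0 0 -0.5 34 48.8 4 1;0 0 -0.5 34 48.8 4 1;0 0 -0.5 34 48.8 4 1;0 0 -0.5 34 48.8 4 1;0 0 -0.5 34 48.8 4 1;0 0 -0.5 34 48.8 4 1;0 0 -0.5 34 48.8 4 1;0 0 -0.5 34 48.8 4 1;0 0 -0.5 34 48.8 4 1;0 0 -0.5 34 48.8 4 1"

```text
t: 1.9
tcp_pos: [0.5063, -0.1792, 0.2757]
eef_rot: [0.0, -0.659, 0.752, -0.0]
ft_force: [1.6, -0.2, 0.3]
gripper_width: 1.004
```

Request:
step_arm:
  moves: "0 0 0 0 0 0 1;0 0 0 0 0 0 1"

```text
t: 2.1
tcp_pos: [0.5059, -0.1802, 0.2752]
eef_rot: [0.0, -0.66, 0.751, 0.0]
ft_force: [-0.1, -1.3, -0.7]
gripper_width: 1.001
```

Request:
step_arm:
  moves: "0 0 0 5.9 8.5 0 1;0 0 0 5.9 8.5 0 1;0 0 0 5.9 8.5 0 1;0 0 0 5.9 8.5 0 1;0 0 0 5.9 8.5 0 1"

```text
t: 2.6
tcp_pos: [0.5638, -0.0979, 0.2751]
eef_rot: [-0.0, -0.658, 0.753, -0.0]
ft_force: [-0.3, -0.1, 0.6]
gripper_width: 1.0
```

```bash
python3 - <<'E'
from h import *
T=wristT()
im=cams.grab_frame('wrist'); cv2.imwrite('pics/w0.png',im)
for l,z in dict(winder=0,home_notch=.06,gear_middle=.06,knob_grip=.102,knob_nose=.102).items():
    for r in cams.pinpoint(l,'wrist')[:1]:
        o,d=ray('wrist',r['location'],T);print(l,np.round(r['location'],1),round(r['confidence'],2),atz(o,d,z).round(4))
E
```

```text
winder [273.8 174.4] 0.71 [ 0.5599 -0.097   0.    ]
home_notch [264.2 143.8] 0.96 [ 0.6042 -0.0936  0.06  ]
gear_middle [230.4 173.7] 0.95 [ 0.5794 -0.0559  0.06  ]
knob_grip [271.1 194.3] 0.58 [ 0.5642 -0.0953  0.102 ]
knob_nose [267. 159.] 0.69 [ 0.5961 -0.0961  0.102 ]
```

View pics/w0.png

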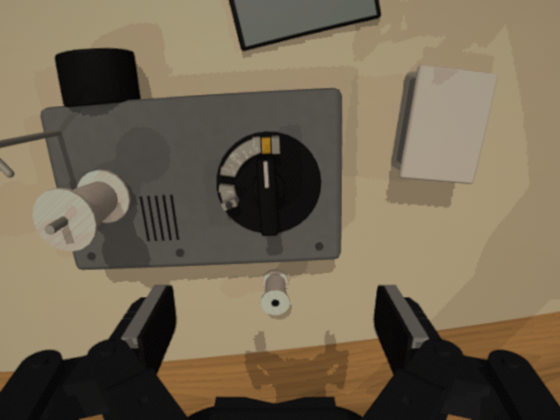

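The wrist view shows the knob bar vertical at (270,160–235). The home notch is the amber spot at (268,145), and the rim leads CCW to the gate near (228,195). I'll zoom in to get yaw and notch position.

```bash
python3 - <<'E'
from h import *
T=wristT()
im=cv2.imread('pics/w0.png')
cv2.imwrite('pics/w0z.png',cv2.resize(im[115:255,200:345],None,fx=4,fy=4,interpolation=cv2.INTER_CUBIC))
P=[(62,107),(335,89.5),(341,100),(341,250),(330,259),(90,269)]
Q=[atz(*ray('wrist',p,T),.06) for p in P]
for a,b in ((0,1),(2,3),(4,5)):
    d=Q[b]-Q[a];print(np.degrees(np.arctan2(d[1],d[0])).round(2),Q[a].round(4),Q[b].round(4))
E
```

```text
-94.79 [0.6684 0.0984 0.06  ] [ 0.6463 -0.1652  0.06  ]
175.72 [ 0.6362 -0.17    0.06  ] [ 0.4817 -0.1584  0.06  ]
85.34 [ 0.4726 -0.1458  0.06  ] [0.4944 0.1218 0.06  ]
```

View pics/w0z.png

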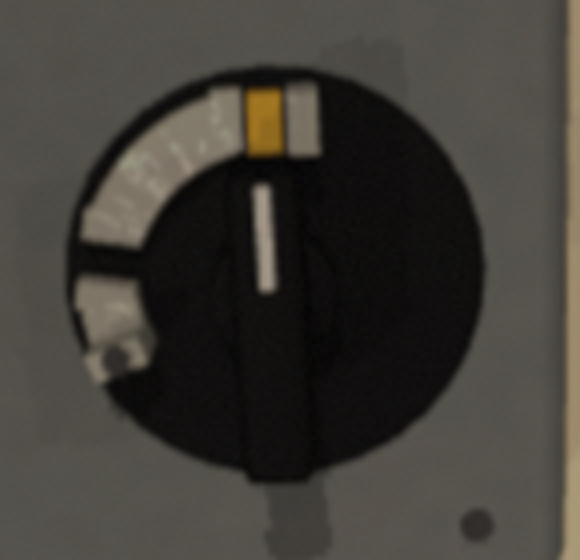

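```bash
python3 - <<'E'
from h import *
T=wristT()
f=lambda x,y,z: atz(*ray('wrist',(200+x/4-.4,115+y/4-.4),T),z)
c=f(276,268,.061);h=f(265,122,.061);print('disc',c,'home',h)
n1=f(110,243,.068);n2=f(110,277,.068);print('notch walls',n1,n2)
print('bar end',f(278,478,.114),'line',f(262,185,.114),f(267,292,.114))
for a in [(.5649,-.093),c[:2],(.5645,-.0955)]:
    print(a,[np.degrees(np.arctan2(*(p[:2]-a)[::-1])).round(1) for p in (h,n1,n2,(n1+n2)/2)],np.linalg.norm(h[:2]-a),np.linalg.norm(n1[:2]-a))
E
```

```text
disc [ 0.56690093 -0.09142435  0.061     ] home [ 0.60332802 -0.09375418  0.061     ]
notch walls [ 0.58015669 -0.05233289  0.068     ] [ 0.57172974 -0.05085649  0.068     ]
bar end [ 0.53164315 -0.0878533   0.114     ] line [ 0.59726889 -0.09353172  0.114     ] [ 0.57432944 -0.09137075  0.114     ]
(0.5649, -0.093) [np.float64(-1.1), np.float64(69.4), np.float64(80.8), np.float64(75.1)] 0.03843542000436932 0.04343477903473946
[ 0.56690093 -0.09142435] [np.float64(-3.7), np.float64(71.3), np.float64(83.2), np.float64(77.2)] 0.03650151920239973 0.04127780702949099
(0.5645, -0.0955) [np.float64(2.6), np.float64(70.1), np.float64(80.8), np.float64(75.4)] 0.03886724891303171 0.04591874246193974
```

```bash
python3 -c "
from h import *
s=manip.sense();print(s['t'],s['tcp_pos'],s['eef_rot'],s['ft_force'])
x,y=s['eef_rot'][1:3];print(np.degrees(np.arctan2(2*x*y,x*x-y*y)))
print(np.array([.565,-.091,.094])-s['tcp_pos'])"
```

```text
2.9 [ 0.56418927 -0.09676596  0.27533124] [-5.85862363e-06 -6.58832967e-01  7.52289249e-01 -8.68522438e-05] [-0.012822    0.42876927  0.65896901]
-97.5781419708942
[ 0.00081073  0.00576596 -0.18133124]
```

Request:
step_arm:
  moves: "0 0 0.052 0.1 0.58 -4 1;0 0 0.052 0.1 0.58 -8 1;0 0 0.052 0.1 0.58 -11.5 1;0 0 0.052 0.1 0.58 -13 1;0 0 0.052 0.1 0.58 -13 1;0 0 0.052 0.1 0.58 -13 1"

```text
t: 3.5
tcp_pos: [0.5662, -0.0904, 0.1466]
eef_rot: [0.0, -0.679, 0.735, -0.001]
ft_force: [0.1, 0.1, 0.4]
gripper_width: 1.003
```

```bash
python3 - <<'E'
from h import *
T=wristT();s=manip.sense();print(s['t'],s['tcp_pos'])
im=cams.grab_frame('wrist'); cv2.imwrite('pics/w1.png',im)
E
```

```text
3.5 [ 0.5661589  -0.09040331  0.14659386]
```

View pics/w1.png

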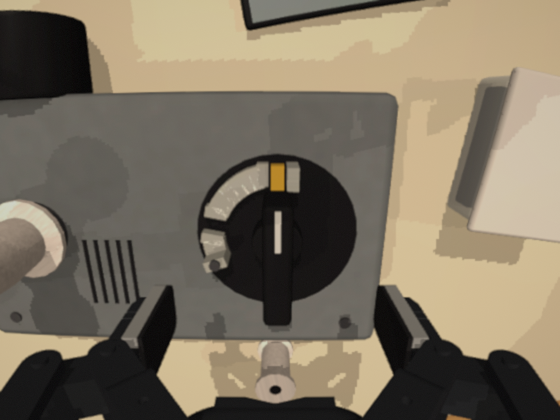

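The bar now stands vertical at column 278, centred between the fingers, with the gear notch at (214,227). I'll measure again from this closer view.

```bash
python3 - <<'E'
from h import *
T=wristT()
im=cv2.imread('pics/w1.png')
cv2.imwrite('pics/w1z.png',cv2.resize(im[145:335,190:370],None,fx=4,fy=4)[:600]) 
f=lambda p,z: atz(*ray('wrist',p,T),z)
for p in [(278,213),(278,252),(277.5,324)]: print(f(p,.114))
print('home',f((278,177),.062),'disc',f((278,228),.061))
print(np.degrees(R.from_matrix(T[:3,:3]).as_euler('zyx')))
E
```

```text
[ 0.59542663 -0.094814    0.114     ]
[ 0.57439983 -0.09321138  0.114     ]
[ 0.53048347 -0.08959491  0.114     ]
home [ 0.60193544 -0.0957865   0.062     ] disc [ 0.56746786 -0.09316419  0.061     ]
[  94.79380974  -18.72504771 -178.45832554]
```

View pics/w1z.png

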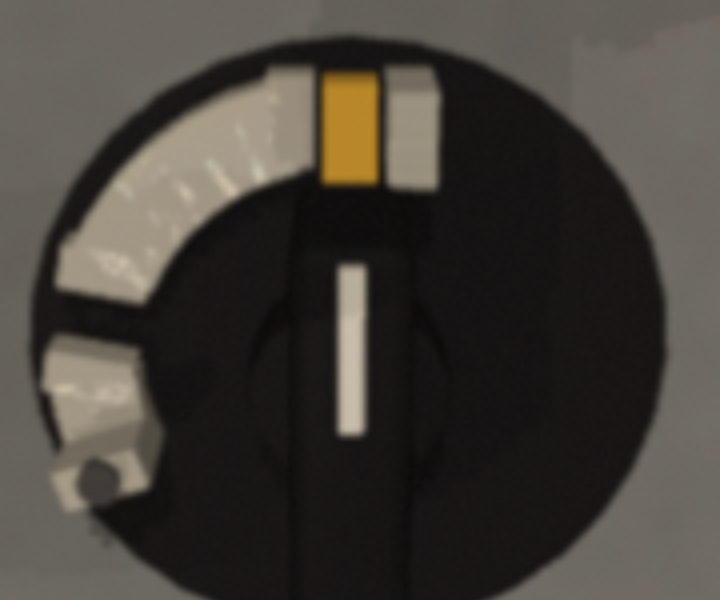

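```bash
python3 - <<'E'
from h import *
T=wristT()
f=lambda x,y,z: atz(*ray('wrist',(190+x/4-.4,145+y/4-.4),T),z)[:2]
a,b=f(57,288,.068),f(147,304,.068);c,d=f(46,347,.068),f(140,362,.068)
u=(b-a)/np.linalg.norm(b-a);v=(d-c)/np.linalg.norm(d-c)
print(np.linalg.norm(b-a),[np.degrees(np.arctan2(*-w[::-1])) for w in (u,v)], abs(np.cross(u,c-a)),abs(np.cross(u,d-a)))
m=(a+b+c+d)/4
for A in [(.5653,-.0925),(.5655,-.091),(.564,-.094)]: 
    r=m-A;print(A,np.linalg.norm(r),np.degrees(np.arctan2(r[1],r[0]))+4.6)
E
```

```text
0.014471014408534622 [np.float64(74.7522761505517), np.float64(75.77006124501284)] 0.01032334800133421 0.010051574451762316
(0.5653, -0.0925) 0.04103961860203733 81.32053470118169
(0.5655, -0.091) 0.039534070708338864 81.1032889364519
(0.564, -0.094) 0.042808023648439116 80.08815784378424<stdin>:6: DeprecationWarning: Arrays of 2-dimensional vectors are deprecated. Use arrays of 3-dimensional vectors instead. (deprecated in NumPy 2.0)
```

Request:
step_arm:
  moves: "0 0 0 0 -0.15 -2.5 1;0 0 0 0 -0.15 -5.2 1;0 0 0 0 -0.15 -5.2 1;0 0 0 0 -0.15 -5.2 1;0 0 0 0 -0.15 -5.2 1"

```text
t: 4.05
tcp_pos: [0.5665, -0.0919, 0.0952]
eef_rot: [0.001, -0.679, 0.735, -0.001]
ft_force: [-0.7, 0.7, 0.2]
gripper_width: 1.002
```

```bash
python3 - <<'E'
from h import *
im=cams.grab_frame('wrist');cv2.imwrite('pics/w2.png',im); s=manip.sense();print(s['t'],s['tcp_pos'],s['ft_force'],s['ft_torque'])
x,y=s['eef_rot'][1:3];print(np.degrees(np.arctan2(2*x*y,x*x-y*y)))
E
```

```text
4.1 [ 0.56643621 -0.09184615  0.09505272] [0.20011971 0.77646302 0.94988005] [-0.02315026 -0.03502535 -0.00682573]
-94.53655468362804
```

View pics/w2.png

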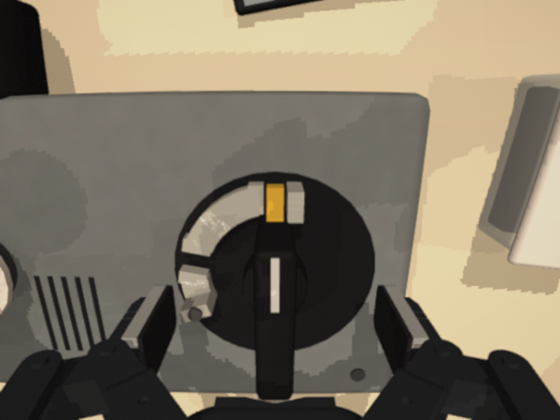

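The bar (column 275) is between the pads (inner edges at 176 and 377), so I'll close on it.

Request:
step_arm:
  moves: "0 0 0 -0.1 0 0 -0.3;0 0 0 -0.1 0 0 -0.75;0 0 0 -0.1 0 0 -0.75;0 0 0 -0.1 0 0 -0.75;0 0 0 -0.1 0 0 -0.75;0 0 0 -0.1 0 0 -0.75;0 0 0 -0.1 0 0 -0.75;0 0 0 -0.1 0 0 -0.75"
  force: 30

```text
t: 4.9
tcp_pos: [0.5645, -0.0917, 0.0933]
eef_rot: [0.0, -0.679, 0.735, 0.0]
ft_force: [-1.4, 1.4, 3.6]
gripper_width: 0.182
```

```bash
python3 - <<'E'
from h import *
im=cams.grab_frame('wrist');cv2.imwrite('pics/w3.png',im); s=manip.sense();print(s['t'],s['tcp_pos'],s['ft_force'],s['ft_torque'],s['gripper_width'])
E
```

```text
4.95 [ 0.56452327 -0.09168959  0.09333071] [-0.29702027  0.68086913  4.15588457] [0.20256658 0.19209615 0.0257618 ] 0.1812352631009251
```

View pics/w3.png

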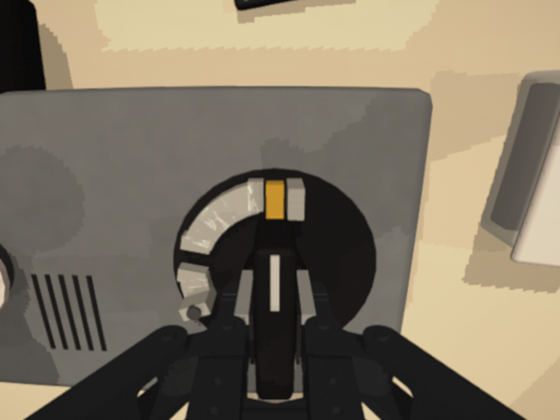

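The pads hold the bar (opening about 15.5 mm, side forces small). Next I'll lift it.

Request:
step_arm:
  moves: "0 0 0 0 0 0 -0.8;0 0 0 0 0 0.4 -0.8;0 0 0 0 0 0.8 -0.8;0 0 0 0 0 1.0 -0.8;0 0 0 0 0 1.05 -0.8;0 0 0 0 0 1.05 -0.8"
  force: 60

```text
t: 5.55
tcp_pos: [0.5643, -0.0917, 0.1036]
eef_rot: [-0.0, -0.679, 0.735, 0.0]
ft_force: [1.5, 0.8, -12.0]
gripper_width: 0.176
```

```bash
python3 - <<'E'
from h import *
s=manip.sense();print(s['t'],s['tcp_pos'],s['ft_force'],s['ft_torque'],s['gripper_width'])
im=cams.grab_frame('side');cv2.imwrite('pics/s4.png',cv2.resize(im[160:280,240:400],None,fx=4,fy=4))
E
```

```text
5.55 [ 0.56425527 -0.09169927  0.10357013] [  1.52128009   0.84063103 -11.97869702] [ 0.20326056 -0.55485385  0.01013651] 0.176236161077966
```

View pics/s4.png

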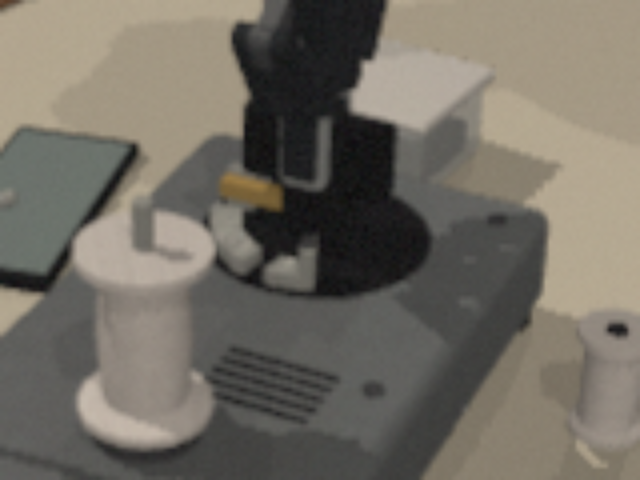

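Request:
step_arm:
  moves: "0 0 0.1 0 0 0 -0.8;0 0 0.2 0 0 0 -0.8;0 0 0.3 0 0 0 -0.8;0 0 0.4 0 0 0 -0.8;0 0 0.5 0 0 0 -0.8;0 0 0.6 0 0 0 -0.8;0 0 0.6 0 0 0 -0.8;0 0 0.6 0 0 0 -0.8"

```text
t: 6.4
tcp_pos: [0.5641, -0.0913, 0.1034]
eef_rot: [-0.0, 0.865, -0.503, -0.001]
ft_force: [0.9, 5.3, -12.5]
gripper_width: 0.179
```

```bash
python3 - <<'E'
from h import *
s=manip.sense();print(s['t'],s['tcp_pos'],s['ft_force'],s['ft_torque'],s['gripper_width'])
x,y=s['eef_rot'][1:3];print(np.degrees(np.arctan2(2*x*y,x*x-y*y)))
E
```

```text
6.4 [ 0.56414806 -0.09126047  0.10344828] [  0.85707873   5.32606991 -12.53893217] [ 1.36800866 -0.23736523 -0.00843094] 0.17876043507856004
-60.335302780983305
```

Request:
step_arm:
  moves: "0 0 0.1 0 0 0 -0.8;0 0 0.2 0 0 0 -0.8;0 0 0.3 0 0 0 -0.8;0 0 0.4 0 0 0 -0.8;0 0 0.5 0 0 0 -0.8;0 0 0.6 0 0 0 -0.8;0 0 0.62 0 0 0 -0.8;0 0 0.62 0 0 0 -0.8"

```text
t: 7.2
tcp_pos: [0.5638, -0.0909, 0.1033]
eef_rot: [-0.0, 0.977, -0.214, -0.001]
ft_force: [-0.4, 7.5, -10.9]
gripper_width: 0.182
```

```bash
python3 - <<'E'
from h import *
s=manip.sense();print(s['t'],s['tcp_pos'],s['ft_force'],s['ft_torque'],s['gripper_width'])
x,y=s['eef_rot'][1:3];print(np.degrees(np.arctan2(2*x*y,x*x-y*y)))
im=cams.grab_frame('wrist');cv2.imwrite('pics/w5.png',im)
im=cams.grab_frame('side');cv2.imwrite('pics/s5.png',cv2.resize(im[160:280,240:400],None,fx=4,fy=4))
E
```

```text
7.2 [ 0.56377597 -0.09089849  0.10328317] [ -0.38948493   7.45302576 -10.93767464] [1.98669833 0.3038281  0.01425158] 0.18159764694878588
-24.763540133158962
```

View pics/w5.png

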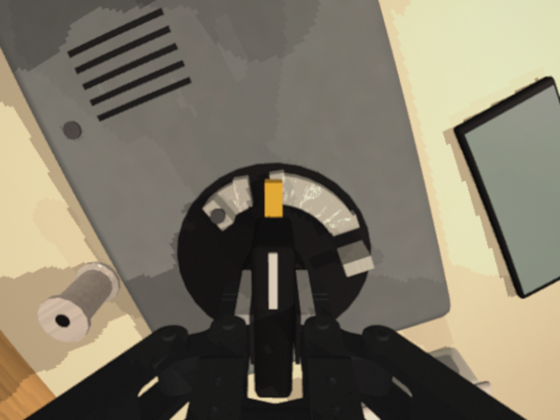

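View pics/s5.png

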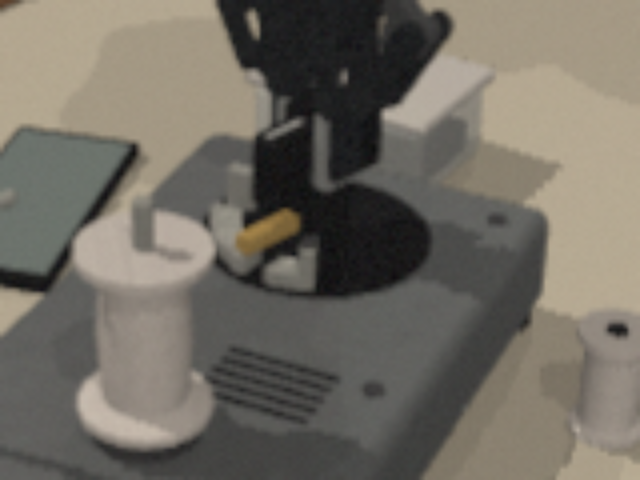

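The amber tooth (273,198) is just short of the notch gap (about 260,188), so roughly 9° remain. I'll lower it gently onto the rim and then slacken the grip, so the spring can drop it in by itself.

Request:
step_arm:
  moves: "0 0 0 0 0 -0.1 -0.8;0 0 0 0 0 -0.2 -0.8;0 0 0 0 0 -0.25 -0.8;0 0 0 0 0 -0.25 -0.8"

```text
t: 7.7
tcp_pos: [0.5638, -0.0908, 0.1008]
eef_rot: [-0.0, 0.977, -0.215, -0.001]
ft_force: [-1.7, 7.4, -10.0]
gripper_width: 0.178
```

```bash
python3 - <<'E'
from h import *
s=manip.sense();print(s['t'],s['tcp_pos'],s['ft_force'],s['ft_torque'],s['gripper_width'])
E
```

```text
7.7 [ 0.56381224 -0.09084198  0.1007982 ] [-1.65697135  7.36899872 -9.99245967] [ 1.97532524  0.32908784 -0.0276679 ] 0.17788771332907286
```

Request:
step_arm:
  moves: "0 0 0 0 0.05 0 -0.55;0 0 0 0 0.05 0 -0.5;0 0 0 0 0.05 0 -0.5;0 0 0 0 0.05 0 -0.5"

```text
t: 8.1
tcp_pos: [0.5647, -0.0915, 0.1015]
eef_rot: [0.0, 0.977, -0.214, 0.0]
ft_force: [1.7, 0.8, 0.6]
gripper_width: 0.251
```

```bash
python3 - <<'E'
from h import *
s=manip.sense();print(s['t'],s['tcp_pos'],s['ft_force'],s['ft_torque'],s['gripper_width'])
im=cams.grab_frame('wrist');cv2.imwrite('pics/w6.png',im)
im=cams.grab_frame('side');cv2.imwrite('pics/s6.png',cv2.resize(im[160:280,240:400],None,fx=4,fy=4))
E
```

```text
8.1 [ 0.56467316 -0.09154623  0.10153115] [1.68690202 0.81740187 0.6286353 ] [ 0.0197804  -0.02402093  0.03856388] 0.25064038005491146
```

View pics/w6.png

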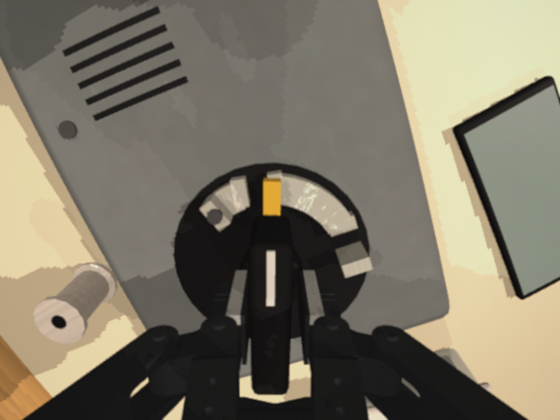

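View pics/s6.png

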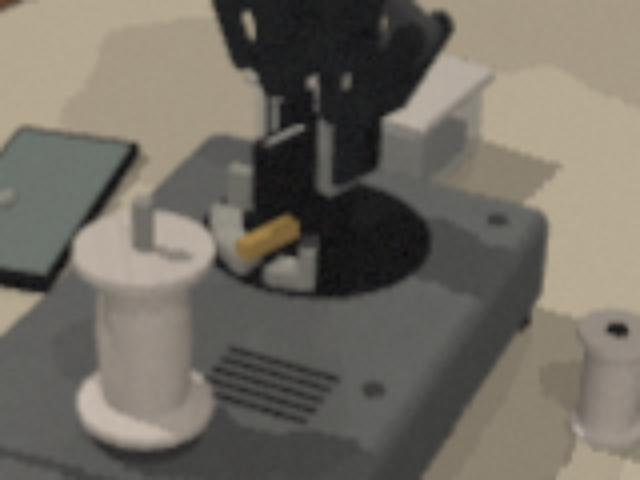

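The tooth is now resting on the rim and the grip is slack (force near zero). I'll nudge it CCW with loosely closed pads and watch the torque.

Request:
step_arm:
  moves: "0 0 0.03 0 0 0 -0.56;0 0 0.06 0 0 0 -0.56;0 0 0.09 0 0 0 -0.56;0 0 0.12 0 0 0 -0.56;0 0 0.15 0 0 0 -0.56;0 0 0.15 0 0 0 -0.56"
  force: 20

```text
t: 8.8
tcp_pos: [0.5642, -0.0911, 0.101]
eef_rot: [-0.0, 0.99, -0.139, -0.0]
ft_force: [-2.5, 3.6, -0.1]
gripper_width: 0.222
```

```bash
cat > chk.py <<'E'
from h import *
import sys
n=sys.argv[1]
s=manip.sense();print(s['t'],s['tcp_pos'],s['ft_force'],s['ft_torque'],s['gripper_width'])
x,y=s['eef_rot'][1:3];print('angle from home',np.degrees(np.arctan2(2*x*y,x*x-y*y))+94.6)
a=cams.grab_frame('wrist')
b=cams.grab_frame('side')
cv2.imwrite(f'pics/c{n}.png',np.hstack([cv2.resize(a[150:320,170:380],(400,324)),cv2.resize(b[180:260,270:360],(364,324))]))
E
python3 chk.py 7
```

```text
8.8 [ 0.56423133 -0.09111234  0.10104562] [-2.50167906  3.56740803 -0.0740617 ] [ 0.75826611  0.45749747 -0.12517717] 0.22172094592279804
angle from home 78.64825620745617
```

View pics/c7.png

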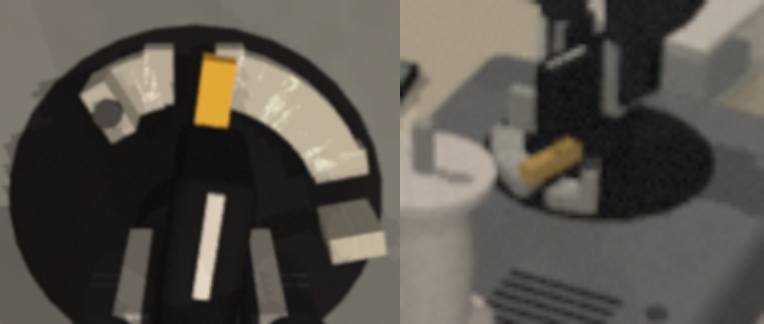

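The bar now follows the pads with a lag of about 6°. The tooth (c7: 215,90) still overlaps the rim edge, and the notch gap is just to its left, so I'll continue.

Request:
step_arm:
  moves: "0 0 0.02 0 0.03 0 -0.56;0 0 0.04 0 0.03 0 -0.56;0 0 0.06 0 0.03 0 -0.56;0 0 0.06 0 0.03 0 -0.56"

```text
t: 9.3
tcp_pos: [0.5642, -0.091, 0.1011]
eef_rot: [0.0, 0.994, -0.109, -0.0]
ft_force: [-2.5, 3.2, -2.4]
gripper_width: 0.225
```

```bash
python3 chk.py 8
```

```text
9.3 [ 0.56422943 -0.09101972  0.1010531 ] [-2.49630468  3.16184782 -2.43322222] [ 0.55207143  0.60233657 -0.08373937] 0.22541390650673282
angle from home 82.05587903878741
```

View pics/c8.png

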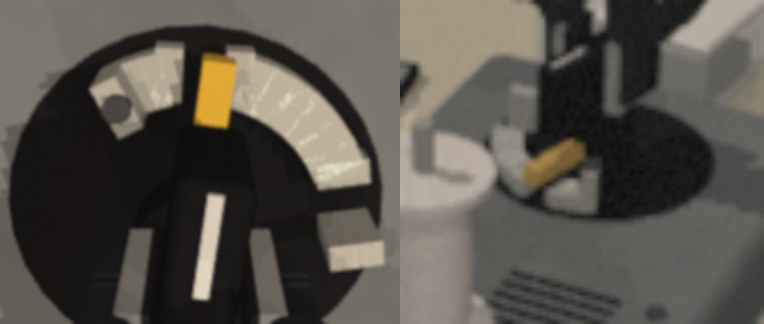

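Request:
step_arm:
  moves: "0 0 0.02 0 0.03 0 -0.55;0 0 0.04 0 0.03 0 -0.55;0 0 0.04 0 0.03 0 -0.55;0 0 0.04 0 0.03 0 -0.55"

```text
t: 9.8
tcp_pos: [0.5644, -0.0907, 0.1012]
eef_rot: [0.0, 0.996, -0.09, -0.0]
ft_force: [-2.2, 1.3, -3.4]
gripper_width: 0.225
```

```bash
python3 chk.py 9
```

```text
9.8 [ 0.56436548 -0.09069105  0.10117885] [-2.24474833  1.30623051 -3.43469357] [ 0.42331797  0.68068522 -0.09462143] 0.22502642746269602
angle from home 84.27942939670854
```

View pics/c9.png

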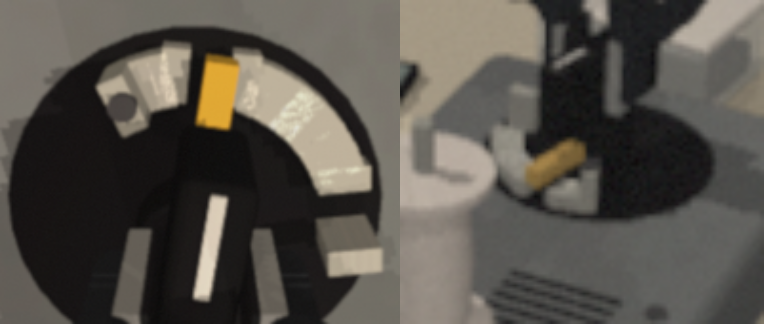

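Request:
step_arm:
  moves: "0 0 0.015 0 0.03 0 -0.54;0 0 0.03 0 0.03 0 -0.54;0 0 0.03 0 0.03 0 -0.54;0 0 0.03 0 0.03 0 -0.54"

```text
t: 10.3
tcp_pos: [0.5644, -0.0904, 0.1012]
eef_rot: [0.0, 0.997, -0.075, -0.0]
ft_force: [-3.4, 0.9, -3.5]
gripper_width: 0.231
```

```bash
python3 chk.py 10
```

```text
10.3 [ 0.56442678 -0.09039807  0.1011989 ] [-3.38766621  0.91860788 -3.45740355] [ 0.20345299  0.5832575  -0.07808782] 0.23077563752531666
angle from home 85.99799878665344
```

View pics/c10.png

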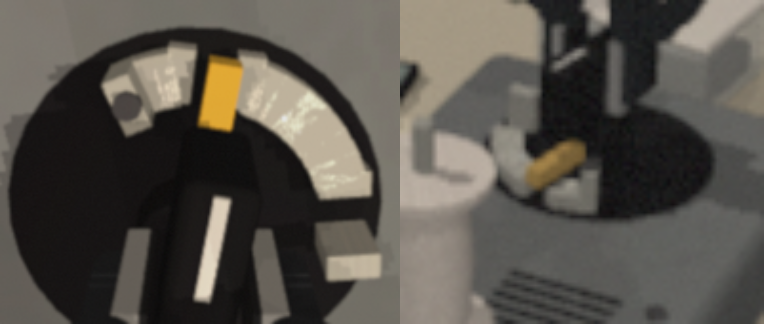

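Request:
step_arm:
  moves: "0 0 0.015 0 0.02 0 -0.54;0 0 0.03 0 0.02 0 -0.54;0 0 0.03 0 0.02 0 -0.54"

```text
t: 10.7
tcp_pos: [0.5647, -0.0902, 0.1014]
eef_rot: [0.0, 0.998, -0.059, 0.0]
ft_force: [-2.3, 0.1, -1.1]
gripper_width: 0.233
```

```bash
python3 chk.py 11
```

```text
10.7 [ 0.56465468 -0.09019242  0.10137887] [-2.30042635  0.0849706  -1.05550583] [ 0.12373367  0.50088718 -0.06507552] 0.2332707030547735
angle from home 87.78023078201899
```

View pics/c11.png

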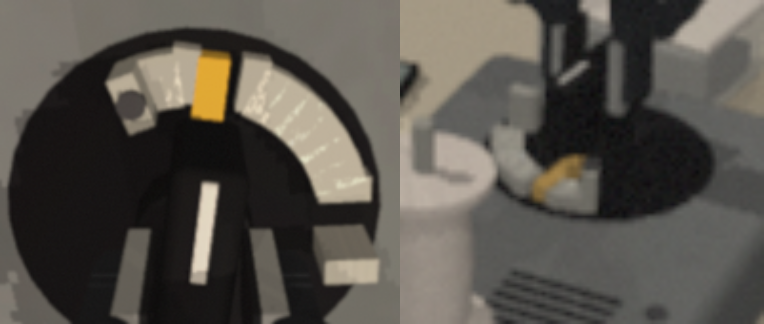

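The tooth has dropped between the notch walls (c11: 212,87 in the wrist view, and set low between the rim pieces in the side view). I'll open the pads and retreat.

Request:
step_arm:
  moves: "0 0 0 0 0 0 -0.3;0 0 0 0 0 0 0;0 0 0 0 0 0 0.3;0 0 0 0 0 0 0.3;0 0 0 0 0 3 0.3;0 0 0 0 0 7 0.3;0 0 0 0 0 10 0.3;0 0 0 0 0 12 0.3;0 0 0 0 0 12 0.3;0 0 0 0 0 12 0.3"

```text
t: 11.8
tcp_pos: [0.5644, -0.0903, 0.2211]
eef_rot: [0.0, 0.998, -0.06, 0.0]
ft_force: [-0.5, -0.8, -0.3]
gripper_width: 0.652
```

```bash
python3 chk.py 12; python3 - <<'E'
from h import *
T=wristT();rs={}
im=cams.grab_frame('wrist');cv2.imwrite('pics/w12.png',im)
cams.grab_frame('scene')
for l in ['knob_grip','knob_nose']:
    rr=[]
    for n in ['wrist','side','scene']:
        r=cams.pinpoint(l,n)
        if r: rr.append(ray(n,r[0]['location'],T if n=='wrist' else None)); print(l,n,r[0]['confidence'],atz(*rr[-1],.102))
    print(tri(rr))
for l,z in dict(thread_center=.026,tub_center=.026,phone_center=.005).items():
    r=cams.pinpoint(l,'scene')
    if r: print(l,r[0]['location'],atz(*ray('scene',r[0]['location']),z))
E
```

```text
11.8 [ 0.56436912 -0.09030925  0.22114416] [-0.45055488 -0.8404113  -0.26794555] [ 0.04520868 -0.00063696 -0.00741254] 0.6518569804983737
angle from home 87.71193316085706
knob_grip wrist 0.58 [ 0.56538101 -0.09286996  0.102     ]
knob_grip side 0.94 [ 0.5700715  -0.10414275  0.102     ]
knob_grip scene 0.62 [ 0.55828434 -0.09133207  0.102     ]
(array([ 0.56494441, -0.09416566,  0.10634973]), [np.float64(0.0026872167382298055), np.float64(0.002273827361781102), np.float64(0.0033861763644983563)])
knob_nose wrist 0.82 [ 0.57283945 -0.05706164  0.102     ]
knob_nose side 0.64 [ 0.57084206 -0.06545722  0.102     ]
knob_nose scene 0.76 [ 0.56415444 -0.05831694  0.102     ]
(array([ 0.56952226, -0.05951059,  0.10452777]), [np.float64(0.004413350537416649), np.float64(0.0010988930904778046), np.float64(0.003545619701046626)])
thread_center [188.0, 216.3] [ 0.42347527 -0.08163973  0.026     ]
tub_center [184.3, 311.9] [ 0.60058992 -0.27936927  0.026     ]
phone_center [312.5, 310.6] [ 0.74443114 -0.15581156  0.005     ]
```

View pics/w12.png

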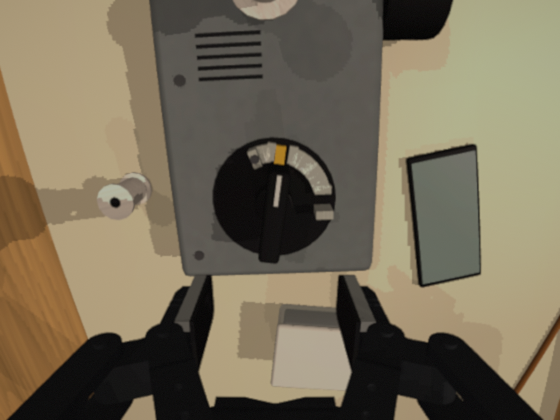

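View pics/c12.png

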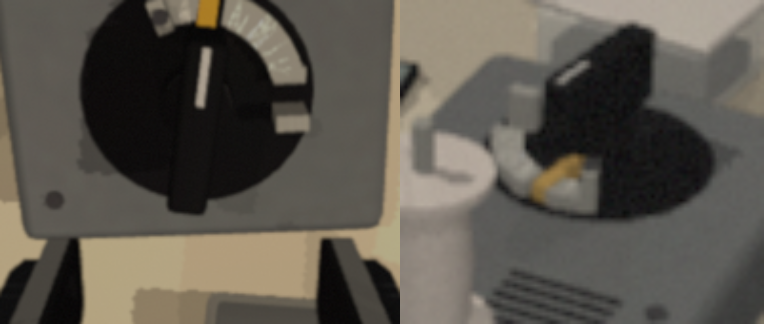

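```bash
python3 - <<'E'
from h import *
b=cams.grab_frame('side');a=cv2.imread('pics/side0.png')
r=lambda i:cv2.resize(i[182:242,285:350],(390,360),interpolation=cv2.INTER_CUBIC)
cv2.imwrite('pics/cmp.png',np.clip(np.hstack([r(a),r(b)]).astype(float)*1.8,0,255).astype('uint8'))
c=cams.calibration('side');K=np.array([[c['fx'],0,c['cx']],[0,c['fy'],c['cy']],[0,0,1.]]);W=np.linalg.inv(np.array(c['world_from_camera']))
ax=np.array([.5653,-.0925])
def pr(p):
    q,_=cv2.projectPoints(np.array([p],float),cv2.Rodrigues(W[:3,:3])[0],W[:3,3],K,np.array(c['distortion']));q=q[0,0];return ((q-[285,182])*6).round(0)
for h in (0,.007):
    for ang in (-4.6,75):
        u=np.array([np.cos(np.radians(ang)),np.sin(np.radians(ang))]);v=np.array([-u[1],u[0]])
        print(h,ang,'top corners',[pr([*(ax+u*a+v*b),.114+h]) for a in(.035,-.035) for b in(.008,-.008)],'bottom',[pr([*(ax+u*a),.078+h]) for a in(.035,-.035)])
E
```

```text
0 -4.6 top corners [array([82., 52.]), array([104.,  30.]), array([298., 103.]), array([318.,  79.])] bottom [array([ 92., 144.]), array([302., 196.])]
0 75 top corners [array([153., 119.]), array([108., 103.]), array([285.,  29.]), array([242.,  15.])] bottom [array([129., 217.]), array([259., 124.])]
0.007 -4.6 top corners [array([82., 31.]), array([105.,   9.]), array([299.,  82.]), array([319.,  58.])] bottom [array([ 92., 124.]), array([304., 176.])]
0.007 75 top corners [array([154.,  98.]), array([109.,  82.]), array([286.,   9.]), array([242.,  -6.])] bottom [array([129., 197.]), array([260., 105.])]
```

View pics/cmp.png

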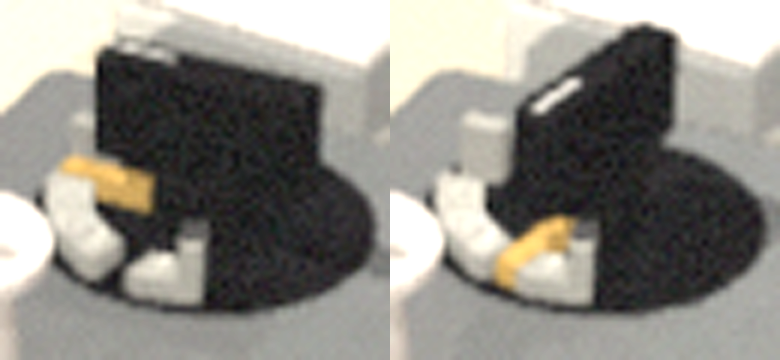

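Side-view comparison: the bar's top corners sit where a fully-down knob should be, with the same small offset as at the start. A 7 mm height would show about 20 px higher. The tooth lies between the notch walls, level with the rim.

```bash
python3 -c "
from h import *
s=manip.sense();print(s['t'],s['ft_force'],s['dq'].round(3));print(manip.hand_in())"
```

```text
12.5 [0.28252703 0.21958576 1.19795521] [ 0.002 -0.001  0.001  0.001 -0.    -0.     0.002]
the job is handed in; nothing more can be done
None
```

I moved the selector knob from home into the gear notch, let go of it and handed the job in at 12.5 s.

**What I did:** I gripped the bar and lifted it about 10 mm, with the wrist reading about 12 N as the spring would give. I turned it about 70° counter-clockwise while raised, lowered it close to the rim and slackened the jaws so the tooth sat on the rim. Then I nudged it round with loose pads until the spring dropped it in, roughly 80° from home. While I nudged it, the wrist readings between moves stayed below about 5 N and 0.15 N m about the knob's axis, well under the forcing limit. I then opened the jaws and backed off 12 cm.

**Last checks:**
- **Seating:** the side and wrist views show the tooth between the notch walls, level with the rim. The bar is at fully-down height to about 1 mm, judged against the opening picture.
- **Gripper:** it was clear of everything, with about 1 N at the wrist.
- **Bystanders:** the spool, tub and phone look unmoved, and the arm never came near them.

**Disagreements:**
- **Height by triangulation:** this was too scattered (3–4 mm between views) to confirm the knob was down, so I relied on comparing the pictures.
- **Bystander estimates:** the network put the spool about 8 mm and the phone about 10 mm from their first positions, which I take as its scatter.

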